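# Square a panel in the corner and lay it in its place on the tray

## Task

Square up the loose brown panel that lies on the plywood board: get it flat and fully home in the board's corner, touching both wooden stops, and let go of it there. Then pick it up (the gap in the longer stop leaves room for a finger) and lay it flat on the paper slip in the tray, centred and straight on the slip so that the four panels make a neat grid. Set it down rather than dropping it, and leave the other panels and everything else on the table where they are.

Things in the scene. Friction and masses are not known exactly. Their poses are not given: they have to be found in the camera images.
- panel: the loose hardboard panel, 90 x 46 x 6 mm, plain dark brown, about 30 g; it starts on the open part of the board, askew and away from the stops. Origin at the centre of its underside; x along its 90 mm length, y along its 46 mm width, z up
- board: plywood board 300 x 240 x 18 mm, fixed. Origin: centre of underside; x along 300, y along 240, z up. Two stops, 10 mm high, on its top meet in an inside corner at x 90, y 55 mm: end stop, 15 mm thick, inner face at x = +90, from y -45 to +70; side stop, 14 mm thick, inner face at y = +55, from x -100 to +90 but for a finger gap, open right through, from x 23 to 67 mm
- board_home (a point): point on the board's top (x 45, y 32, z 18 mm in the board's frame), axes as the board's. The panel's origin is here when it is fully home: a long side against the side stop, an end against the end stop, the finger gap at the middle of its long side
- tray: shallow aluminium tray 226 x 190 mm, fixed; floor 4 mm thick, rim 12 mm high and 4 mm thick. Origin: centre of underside; x along 226, y along 190, z up. Four places in a grid at x = +-52, y = +-40 mm, long sides along x: three hold a panel, one the paper slip
- slip: white paper slip, 100 x 56 mm, 0.6 mm thick (so thin that a panel rests on the tray's floor through it), fixed flat on the tray's floor in the free place. Origin at the centre of its underside, on the tray's floor; x along its 100 mm length, y along its width
- panel_a: hardboard panel, 90 x 46 x 6 mm, like the loose one, already lying in its place on the tray. Origin at the centre of its underside; x along its 90 mm length, y along its 46 mm width, z up
- panel_b: hardboard panel, 90 x 46 x 6 mm, like the loose one, already lying in its place on the tray. Origin at the centre of its underside; x along its 90 mm length, y along its 46 mm width, z up
- panel_c: hardboard panel, 90 x 46 x 6 mm, like the loose one, already lying in its place on the tray. Origin at the centre of its underside; x along its 90 mm length, y along its 46 mm width, z up
- paint_jar: closed red jar with white cap, 66 mm diameter, 75 mm high, standing on the table. Origin at the middle of its underside; to be left alone
- varnish_jar: closed amber glass jar, 56 mm diameter, 70 mm high, standing on the table. Origin at the middle of its underside; to be left alone
- mug: white mug, 80 mm diameter, 90 mm high, with a handle. Origin at the middle of its underside; to be left alone
- tape_roll: roll of paper tape lying flat, 90 mm diameter, 25 mm high. Origin at the middle of its underside; to be left alone
- brush: paint brush, 170 mm long, lying on the table between the board and the tray. Origin about its middle; to be left alone
- palette_knife: palette knife, 200 mm long, lying on the table. Origin about its middle; to be left alone
- ink_tin: small closed steel tin, 32 mm diameter, 22 mm high, standing on the board behind its side stop. Origin at the middle of its underside; to be left alone

How it is judged:
By the outcome, as a careful person would: the job done as asked, in the order asked, and still so for the second after the job is handed in, with the robot touching nothing.
It also fails if it takes over 70 s, if anything falls off the work surface, if the arm or the gripper's body presses on something with over 40 N, if the wrist force passes 120 N, or if a joint passes its speed limit or range.

## Robot

A 6-joint arm with a two-finger parallel gripper is mounted at the origin on the work surface. World frame = base frame: x ahead of the robot, y to its left, z up, the work surface at z = 0. Lengths are in m, angles in rad, forces in N, time in s.
With the tool pointing down it reaches from about 0.3 to 0.95 m from the base axis. Payload 3.1 kg.
Tool frame: the origin (TCP) lies at the very end of the fingers, on their centre line; the grasp point (between the pads) lies 19 mm behind it; z points along the fingers, y is the line along which they close (so a half turn about z gives the same grasp; the last joint's range is limited). The gripper opens to 85 mm and grips with 20 to 120 N. Pads are 22 mm wide; open, the fingers measure 114 mm over their backs; the gripper's body (76 mm by 85 mm) begins 54 mm behind the grasp point. The pads swing forward as they close: fully open they stand 13 mm farther back than shut.
Start: joints at [1.144, 0.308, 1.634, -0, 1.2, -0.07], TCP at [0.218, 0.586, 0.231] pointing down, gripper open.
Joint ranges: [-3.06, 3.06], [-0.79, 1.96], [0.05, 2.63], [-1.19, 4.34], [0.05, 2.64], [-2.94, 2.94]. Speed limits (rad/s): [2.79, 2.79, 3.14, 3.14, 3.14, 3.14].

## Interface

Orientations are given as a unit quaternion [w, x, y, z].
In Python, from bench import robot gives the robot as it stands.
- The arm moves only by the shell command python3 inch.py [OPENING] [FORCE], which reads ROWS from standard input. ROWS is 1 to 12 rows, parted by semicolons, with the numbers parted by commas; each row has 4 numbers: dx, dy, dz in m, then a turn about the tool's z in rad; each row shifts and turns the commanded pose from where the row before left it, along the tool's axes as they then stand; what a row does not reach is not made up. A row lasts 1/8 s, in which the tool goes at most 0.0625 m and 0.188 rad, less where a joint would pass 70% of its speed; a pose out of reach is approached as far as the arm can. OPENING is the opening from 0.0 (shut) to 1.0 (fully open), set as the command begins (- or left out keeps the last). The fingers move at their own pace and stop on an object; FORCE is the grip in N (left out, the last holds). Time passes only in rows, so rows that do not move let the fingers close. It prints the time, the measured TCP pose, the force, the opening and the grip force at its end. Input that does not fit is refused with a message, and nothing moves.
- robot.sense(): the state, without advancing time (a new reading comes with each control period).
- robot.get_image(name): name is "scene" or "top"; returns the picture (480x640x3 uint8, blue, green, red); there is no depth.
- robot.calibration(name): a dict with "fx", "fy", "cx", "cy" (pixels), "k1" (the pictures are not rectified: a ray, as slopes to the right and down, at radius r is drawn at 1 + k1 r^2 times it, then the intrinsics apply), "R" (3x3) and "t" (3): a world point X has camera coordinates R X + t. Camera axes: x right, y down, z forward; pixel columns grow to the right and rows downward; lengths in m; the calibration is good to about 2 mm. A picture is of the moment at which its call begins. calibration takes no time and is no camera call.
- robot.hand_in(): hands the job in; it is judged then, once.
The state is a dict: "time": time; "qpos": joint angles; "joint_velocities": joint speeds; "joint_efforts": joint torques, N m; "ee_pos": TCP position; "tcp_rot": TCP orientation; "contact_force": force on the tool from outside, world axes, zero at the start; "ft_torque": the same for the moment, N m; "grip_width": opening from 0.0 (shut) to 1.0 (fully open); "grip_force": force on a finger pad.
Only numpy, scipy, OpenCV 4.12 (cv2) and the standard library are available. Lean on these libraries where they do the work, as an engineer would, in place of code of your own. Each camera call takes 0.05 s, during which the arm holds its last target. There are 200 camera calls.

## Working session

There is one attempt and no reset: what is moved stays moved. The work goes in short steps, Python scripts to look and compute and a shell command to move; the robot and the scene stay as the last step left them, time stands still between calls to the robot, and variables do not carry over. Pictures are saved under pics/ and viewed, at most 10 in all, crops included, and the job is handed in when it is done.

```bash
ls; mkdir -p pics; cat > h.py <<'E'
import numpy as np,cv2
from bench import robot
def cal(n):
    c=robot.calibration(n); K=np.array([[c['fx'],0,c['cx']],[0,c['fy'],c['cy']],[0,0,1.]])
    return K,c['k1'],np.array(c['R']),np.array(c['t'])
def unproj(n,px,z):
    K,k1,R,t=cal(n); px=np.array(px,float).reshape(-1,1,2)
    d=cv2.undistortPoints(px,K,np.array([k1,0,0,0,0.]),None).reshape(-1,2)
    C=-R.T@t; r=np.c_[d,np.ones(len(d))]@R
    return C+r*((z-C[2])/r[:,2])[:,None]
def proj(n,X):
    K,k1,R,t=cal(n); return cv2.projectPoints(np.array(X,float).reshape(-1,1,3),cv2.Rodrigues(R)[0],t,K,np.array([k1,0,0,0,0.]))[0].reshape(-1,2)
E
python3 - <<'E'
from h import *
for n in('top','scene'):
    cv2.imwrite(f'pics/{n}0.png',robot.get_image(n)); K,k,R,t=cal(n); print(n,K[0,0],k,(-R.T@t).round(3),R.round(2).tolist())
print({k:np.round(v,3).tolist() for k,v in robot.sense().items()})
E
```

```text
bench.py
inch.py
pics
top 567.8587052240815 -0.1836855449688655 [ 0.454 -0.013  1.47 ] [[-0.03, -1.0, -0.01], [-1.0, 0.03, -0.1], [0.1, 0.01, -1.0]]
scene 506.30657061728647 0.022519313627208288 [0.987 0.517 1.178] [[-0.81, 0.59, 0.0], [0.51, 0.7, -0.5], [-0.3, -0.4, -0.87]]
{'time': 0.1, 'qpos': [1.144, 0.309, 1.635, 0.0, 1.2, -0.07], 'joint_velocities': [0.0, -0.002, -0.002, -0.001, -0.001, -0.001], 'joint_efforts': [0.0, -41.64, -27.765, 0.0, 0.004, -0.0], 'ee_pos': [0.218, 0.585, 0.23], 'tcp_rot': [-0.0, 0.177, 0.984, -0.001], 'contact_force': [0.184, -0.49, -0.029], 'ft_torque': [-0.045, -0.008, -0.008], 'grip_force': 0.0, 'grip_width': 1.0}
```

View pics/top0.png

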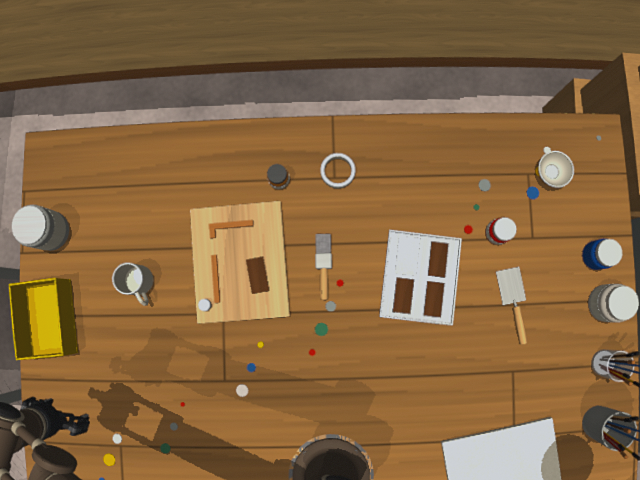

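View pics/scene0.png

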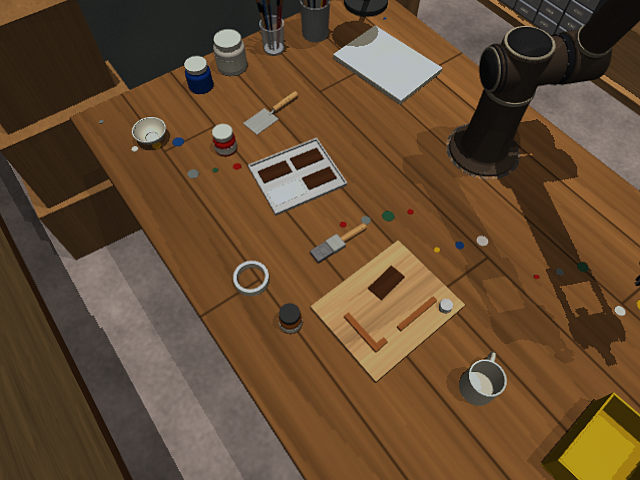

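The top view shows the board around (240,262) with its stop corner near (212,230) and the loose panel at (258,275). The tray is at (421,277), with its empty slip place at upper left, (405,253). I'll enlarge both.

```bash
python3 - <<'E'
from h import *
im=cv2.imread('pics/top0.png')
f=lambda x,y,w,h:cv2.resize(im[y:y+h,x:x+w],None,fx=4,fy=4,interpolation=cv2.INTER_CUBIC)
cv2.imwrite('pics/c1.png',np.hstack([f(188,198,104,130),f(376,222,92,130)]))
s=cv2.imread('pics/scene0.png')
cv2.imwrite('pics/c2.png',cv2.resize(s[235:385,300:480],None,fx=4,fy=4,interpolation=cv2.INTER_CUBIC))
# dark-brown blobs
for n,g in(('top',im),('scene',s)):
    m=((g[...,2]<95)&(g[...,2]>g[...,0]+12)).astype(np.uint8)
    k,l,st,c=cv2.connectedComponentsWithStats(m)
    for i in range(1,k):
        if 250<st[i,4]<1500:
            p=np.argwhere(l==i)[:,::-1]; print(n,st[i],c[i].round(1),cv2.minAreaRect(p.astype(np.float32)))
E
```

```text
top [542  73  33  40 854] [560.3  96.7] ((558.0, 92.5), (39.0, 32.0), 90.0)
top [428 242  20  35 389] [438.4 258.9] ((437.46722412109375, 259.1393737792969), (16.58365821838379, 33.344871520996094), 6.115502834320068)
top [247 257  22  36 377] [258.5 274.5] ((257.4000244140625, 275.1999816894531), (34.16712188720703, 16.6363468170166), 79.69515228271484)
top [  56  278   27   78 1200] [ 67.2 316.5] ((70.54607391357422, 315.73370361328125), (77.69605255126953, 22.943801879882812), 84.5596694946289)
top [393 278  21  35 371] [404. 295.] ((402.8377990722656, 295.3822937011719), (16.476308822631836, 33.496498107910156), 7.352379322052002)
top [  11  281   43   77 1174] [ 21.9 318.8] ((34.547176361083984, 318.9150695800781), (73.73101043701172, 42.9132194519043), 85.36454010009766)
top [424 282  20  35 383] [434.5 298.5] ((433.25115966796875, 298.9053039550781), (16.738262176513672, 33.64802169799805), 5.90614128112793)
top [ 96 383  82  33 765] [127.5 401.6] ((137.19509887695312, 399.7439270019531), (82.49236297607422, 29.706083297729492), 6.340191841125488)
top [ 97 414  34  20 268] [11
[... 1593 characters left out ...]
859313964844)
scene [302 167  34  22 396] [318.7 177.5] ((318.7070617675781, 177.4917755126953), (13.38796615600586, 31.190080642700195), 67.16634368896484)
scene [368 266  36  34 595] [385.7 282.4] ((385.75006103515625, 282.2500305175781), (18.384777069091797, 33.23401641845703), 45.0)
scene [278 312 131 168 711] [337.  385.7] ((340.0571594238281, 397.9031982421875), (209.98660278320312, 26.025833129882812), 57.10898208618164)
scene [490 316  26  28 267] [500.3 331.3] ((499.25006103515625, 331.2500915527344), (34.64822769165039, 9.899494171142578), 45.0)
scene [603 395  37  47 781] [623.7 416.5] ((626.44482421875, 418.0620422363281), (49.2459716796875, 18.768280029296875), 41.6335334777832)
```

View pics/c1.png

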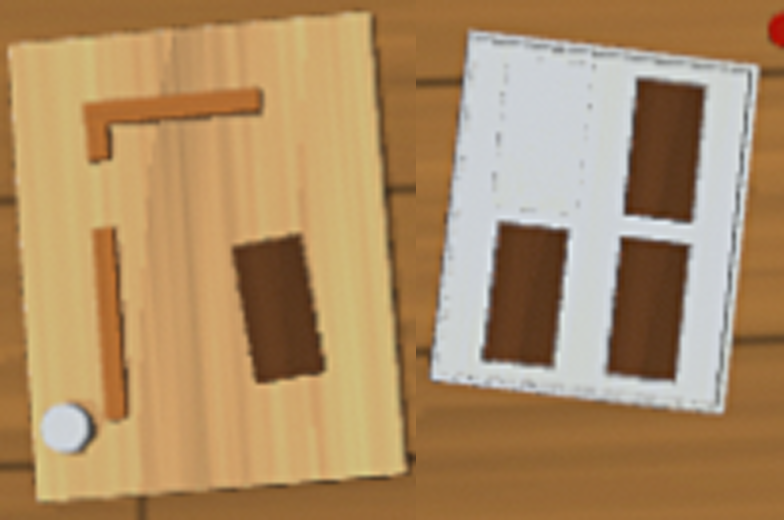

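View pics/c2.png

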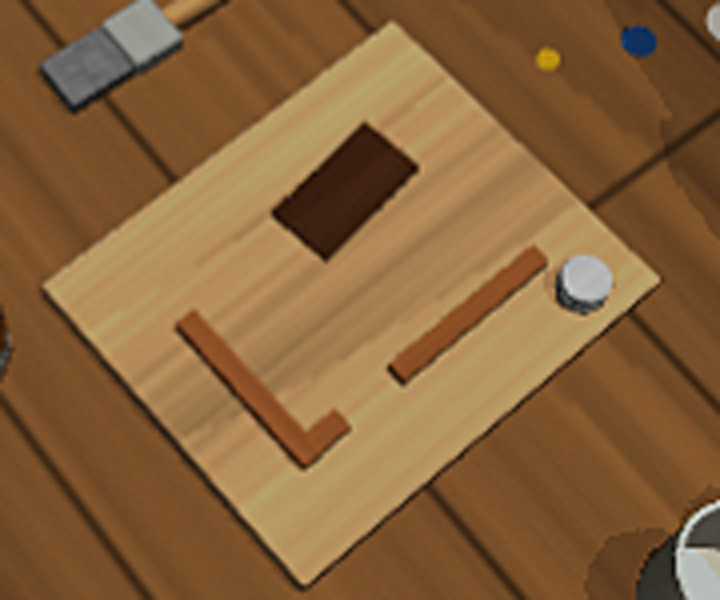

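```bash
cat > m.py <<'E'
from h import *
from scipy.optimize import least_squares
def fit(obs,x0):  # obs list of (cam, px, local XYZ)
    def r(p):
        c,s=np.cos(p[2]),np.sin(p[2]); o=[]
        for n,px,L in obs:
            L=np.array(L,float); W=np.c_[p[0]+c*L[:,0]-s*L[:,1],p[1]+s*L[:,0]+c*L[:,1],L[:,2]]
            o.append((proj(n,W)-px).ravel())
        return np.concatenate(o)
    q=least_squares(r,x0); return q.x, np.sqrt((q.fun**2).mean())
def px(u,o,k=4.): return (np.array(u)+.5)/k-.5+np.array(o)
E
python3 - <<'E'
from m import *
bt=px([(9,45),(371,12),(408,473),(37,501),(83,104),(260,90)],(188,198)); Lt=[(.15,.12,.018),(.15,-.12,.018),(-.15,-.12,.018),(-.15,.12,.018),(.105,.069,.028),(.105,-.045,.028)]
bs=px([(43,287),(305,588),(660,280),(393,22)],(300,235)); Ls=[(.15,-.12,.018),(.15,.12,.018),(-.15,.12,.018),(-.15,-.12,.018)]
x0=[.5,.2,0]
P=lambda t,o:print(t,(o[0]*[1e3,1e3,180/np.pi]).round(2),round(o[1],2))
for t,o in(('top',[('top',bt,Lt)]),('scene',[('scene',bs,Ls)]),('both',[('top',bt,Lt),('scene',bs,Ls)])): P('board '+t,fit(o,x0))
pt=px([(233,246),(301,233),(326,372),(257,384)],(188,198)); q=lambda h:[(.045,.023,h),(.045,-.023,h),(-.045,-.023,h),(-.045,.023,h)]
ps=px([(273,212),(326,260),(418,168),(365,124)],(300,235)); q2=[q(.024)[i] for i in(1,0,3,2)]
for t,o in(('top',[('top',pt,q(.024))]),('scene',[('scene',ps,q2)]),('both',[('top',pt,q(.024)),('scene',ps,q2)])): P('panel '+t,fit(o,x0))
tt=px([(470-416,31),(758-416,66),(723-416,412),(431-416,381)],(376,222)); T=[(.113,.095,.012),(.113,-.095,.012),(-.113,-.095,.012),(-.113,.095,.012)]
ct=[(438.4,258.9),(404,295),(434.5,298.5)]; C=[(.052,-.04,.01),(-.052,.04,.01),(-.052,-.04,.01)]
cs=[(274.2,171.1),(318.7,177.5),(306.2,158.2)]
x1=[.5,-.2,0]
for t,o in(('rim',[('top',tt,T)]),('ptop',[('top',ct,C)]),('pscene',[('scene',cs,C)]),('all',[('top',tt,T),('top',ct,C),('scene',cs,C)])): P('tray '+t,fit(o,x1))
E
```

```text
board top [558.03 220.13   3.22] 0.36
board scene [557.45 223.19   3.36] 0.42
board both [557.75 221.45   3.25] 0.58
panel top [523.05 171.09   8.95] 0.18
panel scene [522.2  174.18   9.11] 0.33
panel both [522.56 172.65   9.05] 0.52
tray rim [ 505.56 -248.24   -8.37] 0.13
tray ptop [ 506.17 -249.87   -8.32] 0.16
tray pscene [ 505.43 -246.6    -8.5 ] 0.04
tray all [ 505.64 -248.44   -8.36] 0.35
```

Camera fits agree to about 3 mm, so I'll use the average of the two. Next comes the first approach: pre-close the fingers to 0.7, turn, then go above the panel.

```bash
cat > go.py <<'E'
# python3 go.py x y z yaw_of_tool_y(deg): remaining shift in present tool axes, and turn
import sys; from h import *
from scipy.spatial.transform import Rotation as Ro
def go(x,y,z,a):
    s=robot.sense(); w,i,j,k=s['tcp_rot']; R=Ro.from_quat([i,j,k,w]).as_matrix()
    cur=np.arctan2(R[1,1],R[0,1]); d=(np.radians(a)-cur+np.pi/2)%np.pi-np.pi/2
    D=np.array([x,y,z])-s['ee_pos']
    c,sn=np.cos(d),np.sin(d); R2=np.array([[c,-sn,0],[sn,c,0],[0,0,1]])@R
    print('now',np.round(s['ee_pos'],4),'yaw',round(np.degrees(cur),2),'F',np.round(s['contact_force'],1),'q',np.round(s['qpos'],2))
    print('shift now axes',(R.T@D).round(4),'turn',round(-d,4),'shift after turn',(R2.T@D).round(4))
if __name__=='__main__': go(*map(float,sys.argv[1:5]))
E
echo '0,0,0,-0.17;0,0,0,-0.17;0,0,0,-0.17;0,0,0,0' | python3 inch.py 0.7 30; python3 go.py 0.5226 0.1727 0.018 99.05
```

```text
time: 0.6
ee_pos: [0.2181, 0.5853, 0.2306]
tcp_rot: [-0.0, -0.076, 0.997, -0.001]
contact_force: [0.7, -0.5, 0.7]
grip_width: 0.702
grip_force: 0.0
now [0.2181 0.5853 0.2306] yaw 98.66 F [ 0.7 -0.5  0.7] q [ 1.14  0.31  1.63  0.    1.2  -0.58]
shift now axes [-0.239  -0.4535  0.2129] turn -0.0067 shift after turn [-0.2359 -0.4551  0.2129]
```

```bash
echo '0,0,0,-0.007;-0.0236,-0.0455,0,0;-0.0236,-0.0455,0,0;-0.0236,-0.0455,0,0;-0.0236,-0.0455,0,0;-0.0236,-0.0455,0,0;-0.0236,-0.0455,0.01,0;-0.0236,-0.0455,0.02,0;-0.0236,-0.0455,0.03,0;-0.0236,-0.0455,0.03,0;-0.0236,-0.0455,0.03,0;0,0,0.03,0' | python3 inch.py; echo '0,0,0,0;0,0,0,0' | python3 inch.py; python3 go.py 0.5226 0.1727 0.018 99.05
python3 - <<'E'
from h import *
a=[cv2.resize(robot.get_image(n)[y:y+125,x:x+130],None,fx=3,fy=3,interpolation=cv2.INTER_CUBIC) for n,x,y in(('top',190,200),('scene',320,225))]
cv2.imwrite('pics/d.png',np.hstack(a))
E
```

```text
time: 2.1
ee_pos: [0.5267, 0.1713, 0.0809]
tcp_rot: [0.001, -0.077, 0.997, -0.0]
contact_force: [0.8, 0.7, -0.9]
grip_width: 0.701
grip_force: 0.0
time: 2.35
ee_pos: [0.5243, 0.1747, 0.0821]
tcp_rot: [0.0, -0.08, 0.997, 0.0]
contact_force: [0.8, 0.3, 0.9]
grip_width: 0.702
grip_force: 0.0
now [0.5243 0.1747 0.0821] yaw 99.18 F [0.8 0.3 0.9] q [ 0.24  0.36  1.91  0.    0.87 -1.49]
shift now axes [ 0.002  -0.0017  0.0641] turn 0.0022 shift after turn [ 0.002  -0.0017  0.0641]
```

View pics/d.png

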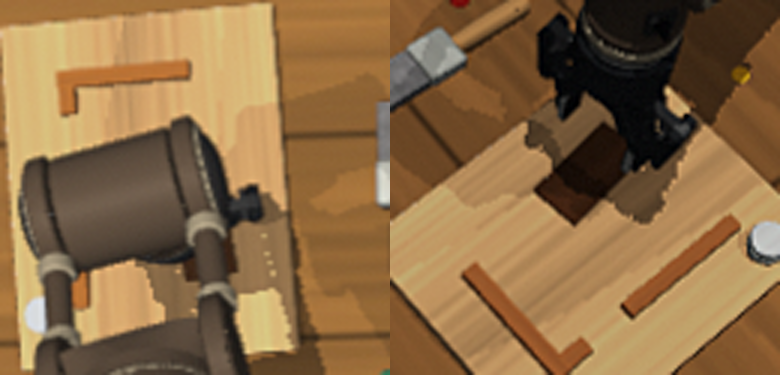

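The scene camera shows the fingers straddling the panel's middle, with fingertips near (630,165) and (560,105) in the crop. The top view is hidden by the wrist. Descending now.

```bash
echo '0.002,-0.0017,0.02,0;0,0,0.02,0;0,0,0.014,0;0,0,0.006,0;0,0,0.003,0;0,0,0,0;0,0,0,0' | python3 inch.py; python3 go.py 0.5226 0.1727 0.017 99.05
```

```text
time: 3.32
ee_pos: [0.5227, 0.1722, 0.0188]
tcp_rot: [0.001, -0.08, 0.997, 0.0]
contact_force: [0.1, 0.4, 0.1]
grip_width: 0.7
grip_force: 0.0
now [0.5227 0.1722 0.0188] yaw 99.18 F [0.1 0.4 0.1] q [ 0.24  0.46  1.93 -0.    0.75 -1.49]
shift now axes [0.0001 0.0005 0.0018] turn 0.0022 shift after turn [0.0001 0.0005 0.0018]
```

```bash
echo '0,0,0.002,0;0,0,0,0' | python3 inch.py; echo '0,0,0,0;0,0,0,0;0,0,0,0;0,0,0,0' | python3 inch.py 0.3 30;  echo '0,0,0,0;0,0,0,0;0,0,0,0;0,0,0,0' | python3 inch.py; python3 go.py 0.5226 0.1727 0.017 99.05
```

```text
time: 3.58
ee_pos: [0.5221, 0.1721, 0.0163]
tcp_rot: [-0.0, -0.08, 0.997, -0.0]
contact_force: [0.9, -0.7, -0.0]
grip_width: 0.702
grip_force: 0.0
time: 4.08
ee_pos: [0.5225, 0.1722, 0.0165]
tcp_rot: [0.0, -0.08, 0.997, 0.0]
contact_force: [-0.9, -0.2, 3.6]
grip_width: 0.527
grip_force: 30.9
time: 4.58
ee_pos: [0.5226, 0.1722, 0.0166]
tcp_rot: [0.0, -0.08, 0.997, 0.0]
contact_force: [0.5, -0.1, 4.2]
grip_width: 0.523
grip_force: 31.0
now [0.5226 0.1722 0.0166] yaw 99.18 F [ 0.5 -0.1  4.2] q [ 0.24  0.47  1.93 -0.    0.75 -1.49]
shift now axes [-0.0001  0.0005 -0.0004] turn 0.0022 shift after turn [-0.0001  0.0005 -0.0004]
```

```bash
echo '0,0,-0.008,0;0,0,-0.008,0;0,0,0,0.05;0,0,0,0.053;0,0,0,0;0,0,0,0' | python3 inch.py; python3 go.py 0.5951 0.2498 0.0325 93.3
```

```text
time: 5.32
ee_pos: [0.522, 0.1721, 0.0324]
tcp_rot: [-0.0, -0.029, 1.0, -0.0]
contact_force: [-0.2, -0.3, -0.9]
grip_width: 0.525
grip_force: 30.7
now [0.522  0.1721 0.0324] yaw 93.32 F [-0.2 -0.3 -0.9] q [ 0.24  0.44  1.93  0.    0.78 -1.39]
shift now axes [-0.0774  0.0733 -0.0002] turn 0.0004 shift after turn [-0.0774  0.0734 -0.0002]
```

```bash
echo '-0.026,0.0245,0,0;-0.026,0.0245,0,0;-0.0254,0.0244,0,0;0,0,0,0;0,0,0,0' | python3 inch.py; python3 go.py 0.5951 0.2498 0.0325 93.3
python3 - <<'E'
from h import *
cv2.imwrite('pics/e.png',cv2.resize(robot.get_image('scene')[265:385,320:470],None,fx=4,fy=4,interpolation=cv2.INTER_CUBIC))
E
```

```text
time: 5.95
ee_pos: [0.5941, 0.2493, 0.0317]
tcp_rot: [-0.001, -0.029, 1.0, -0.0]
contact_force: [-0.5, 0.1, -0.2]
grip_width: 0.524
grip_force: 30.7
now [0.5941 0.2493 0.0317] yaw 93.31 F [-0.5  0.1 -0.2] q [ 0.33  0.58  1.69 -0.    0.87 -1.3 ]
shift now axes [-0.001   0.0004 -0.0008] turn 0.0001 shift after turn [-0.001   0.0004 -0.0008]
```

View pics/e.png

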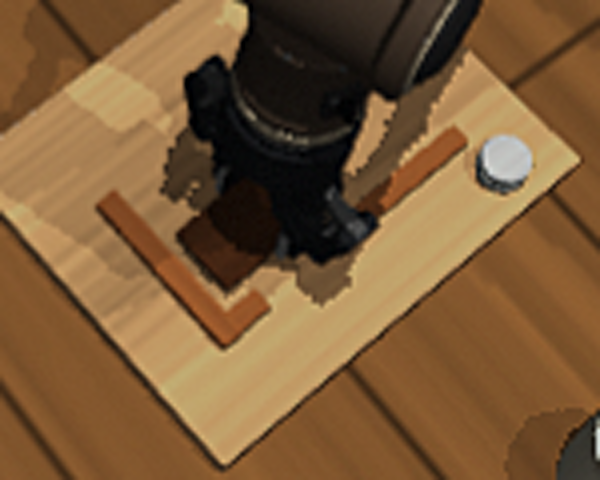

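The crop shows the panel inside the corner, with its front edge from (180,238) to (230,292), parallel to the end stop and short of it. The finger is over the gap at (345,235). I'll check where it really is against the board in the same view.

```bash
python3 - <<'E'
from m import *
p=px([(180,238),(230,292)],(320,265)); W=unproj('scene',p,.0395)[:,:2]-[.55745,.22319]
a=np.radians(3.3); print((W@np.array([[np.cos(a),-np.sin(a)],[np.sin(a),np.cos(a)]])*1e3).round(1))
E
```

```text
[[83.4  5.4]
 [83.1 48.7]]
```

```bash
echo '0,0,0.007,0;0,0,0.005,0;0,0,0.0022,0;0,0,0,0;0,0,0,0' | python3 inch.py; echo '-0.003,0.003,0,0;-0.002,0.001,0,0;-0.001,0,0,0;0,0,0,0;0,0,0,0' | python3 inch.py; python3 go.py 0.6008 0.2561 0.0166 93.3
```

```text
time: 6.62
ee_pos: [0.5954, 0.2499, 0.0182]
tcp_rot: [0.0, -0.029, 1.0, 0.0]
contact_force: [0.8, 0.7, -0.3]
grip_width: 0.524
grip_force: 30.7
time: 7.25
ee_pos: [0.6006, 0.2542, 0.0179]
tcp_rot: [-0.0, -0.029, 1.0, 0.0]
contact_force: [-1.8, 0.7, -0.1]
grip_width: 0.52
grip_force: 30.8
now [0.6006 0.2542 0.0179] yaw 93.28 F [-1.8  0.7 -0.1] q [ 0.33  0.61  1.67  0.    0.86 -1.29]
shift now axes [-0.0003  0.0019  0.0013] turn -0.0004 shift after turn [-0.0003  0.0019  0.0013]
```

```bash
echo '0,0,0.001,0;-0.001,0,0,0;0,0,0,0;0,0,0,0' | python3 inch.py;  echo '-0.001,0,0,0;0,0,0,0;0,0,0,0' | python3 inch.py; python3 go.py 0.6008 0.2561 0.0166 93.3
```

```text
time: 7.75
ee_pos: [0.6007, 0.254, 0.0167]
tcp_rot: [-0.001, -0.029, 1.0, -0.0]
contact_force: [-4.7, 0.3, 3.0]
grip_width: 0.523
grip_force: 31.0
time: 8.12
ee_pos: [0.6007, 0.254, 0.0168]
tcp_rot: [-0.003, -0.028, 1.0, -0.0]
contact_force: [-7.3, 0.7, 4.6]
grip_width: 0.523
grip_force: 31.2
now [0.6007 0.254  0.0168] yaw 93.26 F [-7.3  0.7  4.6] q [ 0.33  0.62  1.67  0.    0.86 -1.3 ]
shift now axes [-0.0002  0.0021  0.0001] turn -0.0006 shift after turn [-0.0002  0.0021  0.0001]
```

End stop contacted (x force −7 N). Easing it a little and pushing to the side stop.

```bash
echo '0.001,0.0015,0,0;0,0.001,0,0;0,0,0,0;0,0,0,0' | python3 inch.py;  echo '0,0.001,0,0;0,0,0,0;0,0,0,0' | python3 inch.py; echo '0,0.001,0,0;0,0,0,0;0,0,0,0' | python3 inch.py;python3 go.py 0.6008 0.2561 0.0166 93.3
```

```text
time: 8.62
ee_pos: [0.6006, 0.2549, 0.0166]
tcp_rot: [-0.002, -0.029, 1.0, -0.001]
contact_force: [-5.2, -5.9, 2.4]
grip_width: 0.527
grip_force: 31.0
time: 9.0
ee_pos: [0.6005, 0.2556, 0.0166]
tcp_rot: [-0.002, -0.029, 1.0, -0.002]
contact_force: [-5.1, -4.9, 3.0]
grip_width: 0.526
grip_force: 31.1
time: 9.38
ee_pos: [0.6005, 0.2565, 0.0166]
tcp_rot: [-0.002, -0.029, 1.0, -0.002]
contact_force: [-4.0, -5.4, 3.8]
grip_width: 0.524
grip_force: 31.1
now [0.6005 0.2565 0.0166] yaw 93.28 F [-4.  -5.4  3.8] q [ 0.34  0.62  1.67 -0.    0.86 -1.29]
shift now axes [-0.0003 -0.0004  0.    ] turn -0.0003 shift after turn [-0.0003 -0.0004  0.    ]
```

```bash
echo '0,0.001,0,0;0,0,0,0;0,0,0,0' | python3 inch.py; echo '0,0.001,0,0;0,0,0,0;0,0,0,0' | python3 inch.py;echo '0,0.001,0,0;0,0,0,0;0,0,0,0' | python3 inch.py;python3 go.py 0.6008 0.2561 0.0166 93.3
```

```text
time: 9.75
ee_pos: [0.6005, 0.2574, 0.0166]
tcp_rot: [-0.002, -0.029, 1.0, -0.002]
contact_force: [-4.5, -5.6, 2.7]
grip_width: 0.525
grip_force: 31.1
time: 10.12
ee_pos: [0.6004, 0.2574, 0.0166]
tcp_rot: [-0.002, -0.029, 1.0, -0.003]
contact_force: [-4.6, -8.4, 4.4]
grip_width: 0.524
grip_force: 31.1
time: 10.5
ee_pos: [0.6004, 0.2574, 0.0167]
tcp_rot: [-0.002, -0.029, 1.0, -0.003]
contact_force: [-4.7, -9.3, 4.5]
grip_width: 0.522
grip_force: 31.2
now [0.6004 0.2574 0.0167] yaw 93.32 F [-4.7 -9.3  4.5] q [ 0.34  0.62  1.66 -0.01  0.86 -1.28]
shift now axes [-0.0003 -0.0014  0.0001] turn 0.0003 shift after turn [-0.0003 -0.0014  0.0001]
```

```bash
echo '0,0,0,0;0,0,0,0;0,0,0,0' | python3 inch.py 0.65; echo '0,0.003,0,0;0,0.001,0,0;0,0,0,0;0,0,0,0' | python3 inch.py; echo '0,0.001,0,0;0,0,0,0;0,0,0,0' | python3 inch.py;python3 go.py 0.6008 0.2561 0.0166 93.3
```

```text
time: 10.88
ee_pos: [0.6027, 0.2622, 0.0176]
tcp_rot: [0.001, -0.029, 1.0, 0.0]
contact_force: [0.2, -0.4, 0.1]
grip_width: 0.648
grip_force: 0.2
time: 11.38
ee_pos: [0.6025, 0.2625, 0.0174]
tcp_rot: [0.001, -0.03, 1.0, -0.003]
contact_force: [1.4, -9.6, 1.7]
grip_width: 0.654
grip_force: 4.8
time: 11.75
ee_pos: [0.6025, 0.2625, 0.0173]
tcp_rot: [0.0, -0.03, 1.0, -0.003]
contact_force: [1.6, -12.1, 2.9]
grip_width: 0.652
grip_force: 5.9
now [0.6025 0.2625 0.0173] yaw 93.43 F [  1.6 -12.1   2.9] q [ 0.35  0.62  1.66 -0.01  0.86 -1.28]
shift now axes [ 0.0021 -0.0063  0.0007] turn 0.0022 shift after turn [ 0.0021 -0.0063  0.0007]
```

```bash
echo '0.002,-0.005,0,0;0,-0.005,0,0;0,0,-0.02,0;0,0,-0.02,0;0.03,0,0,0;0.03,0,0,0;0,0,0,0;0,0,0,0' | python3 inch.py; echo '0,0,0,0;0,0,0,0' | python3 inch.py 0; python3 go.py 0.5397 0.2499 0.0205 93.3
python3 - <<'E'
from h import *
cv2.imwrite('pics/f.png',cv2.resize(robot.get_image('scene')[290:370,330:430],None,fx=6,fy=6,interpolation=cv2.INTER_CUBIC))
E
```

```text
time: 12.75
ee_pos: [0.5419, 0.2541, 0.0589]
tcp_rot: [0.002, -0.029, 1.0, 0.001]
contact_force: [0.4, 1.0, 0.3]
grip_width: 0.651
grip_force: 0.0
time: 13.0
ee_pos: [0.541, 0.2533, 0.0573]
tcp_rot: [0.0, -0.028, 1.0, 0.0]
contact_force: [-0.3, -0.3, 0.4]
grip_width: 0.232
grip_force: 0.0
now [0.541  0.2533 0.0573] yaw 93.26 F [-0.3 -0.3  0.4] q [ 0.37  0.47  1.81 -0.    0.86 -1.26]
shift now axes [ 0.0015 -0.0033  0.0368] turn -0.0007 shift after turn [ 0.0015 -0.0033  0.0368]
```

View pics/f.png

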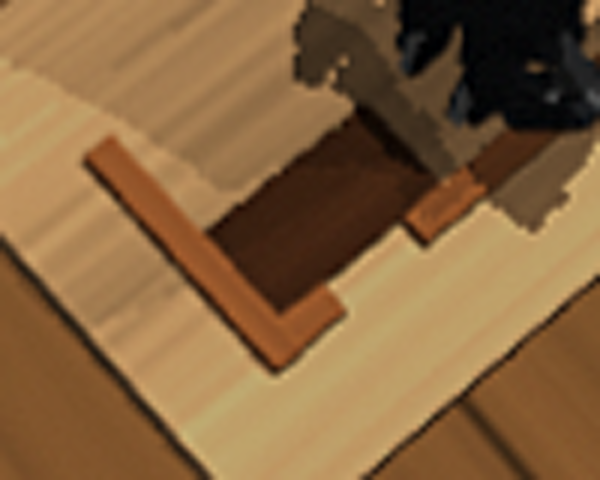

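The panel is home: its near edge sits along the end stop from (205,232) to (285,310), and its long side is against the side stop. I'll give the end a gentle nudge with shut fingers so contact with the end stop is certain.

```bash
echo '0.003,-0.003,0.015,0;0,0,0.015,0;0,0,0.006,0;0,0,0,0;0,0,0,0' | python3 inch.py; echo '-0.003,0,0,0;-0.002,0,0,0;0,0,0,0;0,0,0,0' | python3 inch.py;echo '-0.002,0,0,0;0,0,0,0;0,0,0,0' | python3 inch.py; python3 go.py 0.5457 0.2499 0.0205 93.3
```

```text
time: 13.68
ee_pos: [0.5375, 0.2502, 0.0212]
tcp_rot: [0.0, -0.029, 1.0, 0.0]
contact_force: [-0.6, 0.1, -0.7]
grip_width: 0.0
grip_force: 0.0
time: 14.18
ee_pos: [0.5422, 0.2503, 0.0212]
tcp_rot: [0.0, -0.029, 1.0, 0.0]
contact_force: [0.0, 0.5, 0.6]
grip_width: -0.002
grip_force: 0.0
time: 14.55
ee_pos: [0.5441, 0.2504, 0.021]
tcp_rot: [-0.0, -0.029, 1.0, -0.0]
contact_force: [-0.6, 0.1, -0.2]
grip_width: -0.001
grip_force: 0.0
now [0.5441 0.2504 0.021 ] yaw 93.28 F [-0.6  0.1 -0.2] q [ 0.36  0.53  1.81 -0.    0.8  -1.27]
shift now axes [-0.0016 -0.0005  0.0005] turn -0.0004 shift after turn [-0.0016 -0.0005  0.0005]
```

```bash
for i in 1; do echo '-0.0015,0,0,0;0,0,0,0;0,0,0,0' | python3 inch.py; echo '-0.0015,0,0,0;0,0,0,0;0,0,0,0' | python3 inch.py;echo '-0.0015,0,0,0;0,0,0,0;0,0,0,0' | python3 inch.py; done | grep -E "ee_pos|contact"
```

```text
ee_pos: [0.5456, 0.2505, 0.0211]
contact_force: [-1.1, -1.0, 0.5]
ee_pos: [0.5472, 0.2506, 0.0211]
contact_force: [-0.0, -0.5, 0.3]
ee_pos: [0.5476, 0.2505, 0.0208]
contact_force: [-4.4, -0.2, 2.4]
```

```bash
(echo '-0.0015,0,0,0;0,0,0,0;0,0,0,0' | python3 inch.py; echo '0.004,0,0,0;0.003,0,0,0;0,0,-0.02,0;0,0,-0.02,0;-0.03,0,0,0;-0.03,0,0,0;0,0,0,0;0,0,0,0' | python3 inch.py 0.7) | grep -E "ee_pos|contact|time"; python3 go.py 0.6004 0.2574 0.0165 93.3
python3 - <<'E'
from h import *
cv2.imwrite('pics/g.png',cv2.resize(robot.get_image('scene')[290:370,330:430],None,fx=5,fy=5,interpolation=cv2.INTER_CUBIC))
E
```

```text
time: 16.05
ee_pos: [0.5477, 0.2505, 0.0207]
contact_force: [-7.2, 0.8, 4.8]
time: 17.05
ee_pos: [0.6026, 0.2538, 0.0619]
contact_force: [-0.3, 0.2, -0.2]
now [0.6026 0.2538 0.0619] yaw 93.27 F [-0.3  0.2 -0.2] q [ 0.33  0.55  1.66  0.    0.93 -1.3 ]
shift now axes [0.002  0.0038 0.0454] turn -0.0006 shift after turn [0.002  0.0038 0.0454]
```

Both stops are confirmed by contact force, with the panel released between pushes. Now the pick.

```bash
(echo '0.0015,0.0038,0.015,0;0,0,0.015,0;0,0,0.01,0;0,0,0.0045,0;0,0,0,0;0,0,0,0' | python3 inch.py; echo '0,0,0,0;0,0,0,0;0,0,0,0;0,0,0,0;0,0,0,0;0,0,0,0' | python3 inch.py 0.3 30)| grep -vE "tcp_rot"; python3 go.py 0.6004 0.2574 0.0165 93.3
```

```text
time: 17.85
ee_pos: [0.6019, 0.2576, 0.017]
contact_force: [0.2, -0.6, -1.0]
grip_width: 0.696
grip_force: 0.0
time: 18.6
ee_pos: [0.602, 0.2574, 0.0176]
contact_force: [-0.4, -3.0, 5.3]
grip_width: 0.524
grip_force: 31.1
now [0.602  0.2574 0.0176] yaw 93.29 F [-0.4 -3.   5.3] q [ 0.34  0.62  1.67 -0.    0.86 -1.29]
shift now axes [0.0016 0.0001 0.0011] turn -0.0002 shift after turn [0.0016 0.0001 0.0011]
```

```bash
(echo '0,0,-0.005,0;0,0,-0.02,0;0,0,-0.04,0;0,0,-0.04,0;0,0,0,0.1;0,0,0,0.1036;0,0,0,0;0,0,0,0' | python3 inch.py)| grep -vE "tcp_rot"; python3 go.py 0.563 -0.2163 0.12 81.63
```

```text
time: 19.6
ee_pos: [0.6014, 0.2576, 0.122]
contact_force: [0.0, 0.5, -0.7]
grip_width: 0.524
grip_force: 30.7
now [0.6014 0.2576 0.122 ] yaw 81.7 F [ 0.   0.5 -0.7] q [ 0.34  0.48  1.64  0.    1.03 -1.09]
shift now axes [-0.0304 -0.4745  0.0018] turn 0.0012 shift after turn [-0.031  -0.4745  0.0018]
```

```bash
(echo '-0.003,-0.0474,0,0;-0.003,-0.0474,0,0;-0.003,-0.0474,0,0;-0.003,-0.0474,0,0;-0.003,-0.0475,0,0;-0.003,-0.0475,0,0;-0.003,-0.0475,0,0;-0.003,-0.0475,0,0;-0.003,-0.0475,0,0;-0.004,-0.0475,0,0;0,0,0,0;0,0,0,0' | python3 inch.py; echo '0,0,0.03,0;0,0,0.03,0;0,0,0,0;0,0,0,0' | python3 inch.py)| grep -vE "tcp_rot"; python3 go.py 0.563 -0.2163 0.06 81.63
python3 - <<'E'
from h import *
cv2.imwrite('pics/h.png',cv2.resize(robot.get_image('scene')[130:220,240:360],None,fx=6,fy=6,interpolation=cv2.INTER_CUBIC))
E
```

```text
time: 21.1
ee_pos: [0.5625, -0.2162, 0.1214]
contact_force: [0.2, 0.8, -0.3]
grip_width: 0.526
grip_force: 30.8
time: 21.6
ee_pos: [0.5635, -0.2158, 0.0624]
contact_force: [-0.1, 0.1, 0.6]
grip_width: 0.527
grip_force: 30.8
now [ 0.5635 -0.2158  0.0624] yaw 81.71 F [-0.1  0.1  0.6] q [-0.44  0.47  1.79  0.    0.88 -1.86]
shift now axes [ 0.0004 -0.0006  0.0024] turn 0.0013 shift after turn [ 0.0004 -0.0006  0.0024]
```

View pics/h.png

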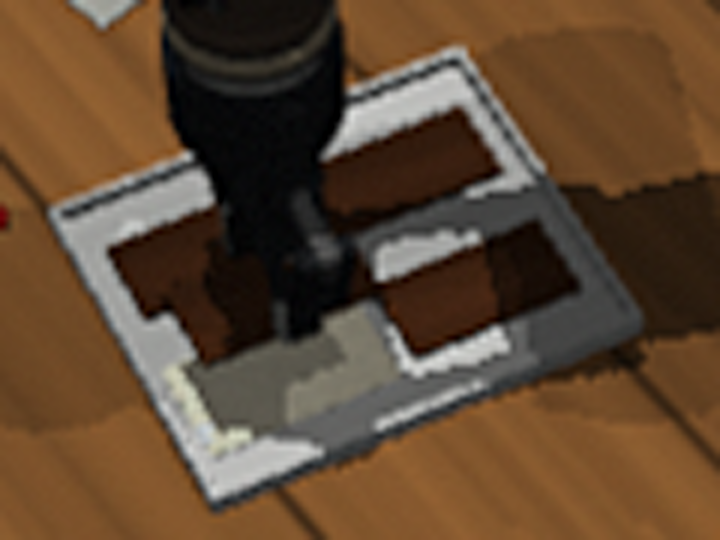

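In the crop the held panel hangs over the slip, with its far-left corner at about (203,363) and its right corner at about (370,297). I'll measure its offset in the tray's frame as this camera sees it.

```bash
python3 - <<'E'
from m import *
def loc(p,o,z,a):
    W=unproj('scene',p,z)[:,:2]-o; a=np.radians(a); return (W@np.array([[np.cos(a),-np.sin(a)],[np.sin(a),np.cos(a)]])*1e3).round(1)
p=px([(203,362),(370,297)],(240,130),6.)
for z in(.0668,.0688): print(z,loc(p,[.50543,-.2466],z,-8.4).tolist())
print('tcp',(np.array([[.5635,-.2158]])-[.5057,-.2483])@np.array([[np.cos(.146),np.sin(.146)],[-np.sin(.146),np.cos(.146)]])*1e3)
E
```

```text
0.0668 [[96.0, 58.8], [13.2, 60.9]]
0.0688 [[96.5, 60.2], [13.8, 62.3]]
tcp [[52.45690055 40.56308155]]
```

```bash
(echo '0,-0.0006,0.02,0.0013;0,0,0.02,0;0,0,0.01,0;0,0,0.004,0;0,0,0,0;0,0,0,0' | python3 inch.py; echo '0,0,0.002,0;0,0,0,0;0,0,0,0' | python3 inch.py)| grep -vE "tcp_rot"; python3 go.py 0.563 -0.2163 0.004 81.63
```

```text
time: 22.4
ee_pos: [0.5632, -0.2175, 0.0081]
contact_force: [-0.2, -0.1, -0.1]
grip_width: 0.523
grip_force: 30.8
time: 22.78
ee_pos: [0.5628, -0.2172, 0.0058]
contact_force: [0.8, 0.0, -0.2]
grip_width: 0.525
grip_force: 30.8
now [ 0.5628 -0.2172  0.0058] yaw 81.54 F [ 0.8  0.  -0.2] q [-0.44  0.56  1.8  -0.    0.78 -1.86]
shift now axes [-0.0001  0.0009  0.0018] turn -0.0016 shift after turn [-0.0001  0.0009  0.0018]
```

```bash
(echo '-0.0005,0.0009,0.001,-0.0016;0,0,0,0;0,0,0,0' | python3 inch.py; echo '0,0,0.001,0;0,0,0,0;0,0,0,0' | python3 inch.py)| grep -vE "tcp_rot"; python3 go.py 0.563 -0.2163 0.004 81.63
```

```text
time: 23.15
ee_pos: [0.5633, -0.2163, 0.0045]
contact_force: [-0.4, -0.1, -0.2]
grip_width: 0.522
grip_force: 30.8
time: 23.52
ee_pos: [0.5634, -0.2164, 0.0036]
contact_force: [0.5, -0.0, -0.1]
grip_width: 0.521
grip_force: 30.9
now [ 0.5634 -0.2164  0.0036] yaw 81.63 F [ 0.5 -0.  -0.1] q [-0.44  0.57  1.8   0.    0.78 -1.86]
shift now axes [ 0.0004  0.     -0.0004] turn -0.0001 shift after turn [ 0.0004  0.     -0.0004]
```

```bash
(echo '0,0,0.0008,0;0,0,0,0;0,0,0,0' | python3 inch.py; echo '0,0,0.0005,0;0,0,0,0;0,0,0,0' | python3 inch.py)| grep -vE "tcp_rot|grip"
```

```text
time: 23.9
ee_pos: [0.5634, -0.2164, 0.0035]
contact_force: [-1.5, 0.7, 5.5]
time: 24.28
ee_pos: [0.5634, -0.2164, 0.0035]
contact_force: [-2.8, 1.5, 8.2]
```

```bash
(echo '0,0,-0.001,0;0,0,0,0;0,0,0,0' | python3 inch.py; echo '0,0,0,0;0,0,0,0;0,0,0,0' | python3 inch.py 0.66;  echo '0,0,-0.01,0;0,0,-0.03,0;0,0,-0.05,0;0,0,-0.05,0;0,0.05,-0.02,0;0,0.06,0,0;0,0.06,0,0;0,0.06,0,0;0,0.06,0,0;0,0.06,0,0;0,0,0,0;0,0,0,0' | python3 inch.py)| grep -vE "tcp_rot"
cat > chk.py <<'E'
import sys
from m import *
im={n:robot.get_image(n) for n in('top','scene')}
cv2.imwrite(sys.argv[1],np.hstack([cv2.resize(im['top'][225:330,376:468],None,fx=4,fy=4,interpolation=cv2.INTER_CUBIC),cv2.resize(im['scene'][135:217,245:350],None,fx=4,fy=4,interpolation=cv2.INTER_CUBIC)[:420] if 0 else cv2.resize(im['scene'][130:235,245:350],None,fx=4,fy=4,interpolation=cv2.INTER_CUBIC)]))
for n,(x,y,w,h) in(('top',(376,225,92,105)),('scene',(245,130,105,90))):
    g=im[n][y:y+h,x:x+w].astype(int); k=12
    m=((g[...,2]<110)&(g[...,2]>g[...,0]+k)).astype(np.uint8)
    _,l,st,_=cv2.connectedComponentsWithStats(m)
    for i in range(1,len(st)):
        if 250<st[i,4]<600:
            mm=cv2.dilate((l==i).astype(np.uint8),np.ones((5,5))); b=g.sum(2).astype(float)
            wgt=np.clip((380-b)/250,0,1)*mm; Y,X=np.mgrid[:h,:w]; s=wgt.sum(); c=np.array([(wgt*X).sum(),(wgt*Y).sum()])/s
            # long axis direction from second moments, two world points along it
            D=np.c_[(X-c[0]).ravel(),(Y-c[1]).ravel()]; e=np.linalg.eigh((D*wgt.ravel()[:,None]).T@D)[1][:,1]
            P=unproj(n,[c+[x,y],c+[x,y]+10*e,c+[x,y]-10*e],.01); d=P[1]-P[2]
            o={'top':[.50587,-.2491],'scene':[.50543,-.2466]}[n]; a=np.radians(-8.37); v=P[0,:2]-o
            print(n,st[i,4],'tray mm',(np.array([v[0]*np.cos(a)+v[1]*np.sin(a),-v[0]*np.sin(a)+v[1]*np.cos(a)])*1e3).round(1),'yaw',round((np.degrees(np.arctan2(d[1],d[0]))+90)%180-90,2))
E
python3 chk.py pics/i.png
```

```text
time: 24.65
ee_pos: [0.5634, -0.2164, 0.0035]
contact_force: [-1.3, 0.1, 4.9]
grip_width: 0.525
grip_force: 31.3
time: 25.02
ee_pos: [0.5631, -0.2162, 0.0028]
contact_force: [-0.7, 0.1, -0.3]
grip_width: 0.66
grip_force: 0.0
time: 26.52
ee_pos: [0.6141, 0.1298, 0.1636]
contact_force: [0.3, 0.5, -0.1]
grip_width: 0.659
grip_force: 0.0
top 540 tray mm [51.8 38.7] yaw -8.18
top 554 tray mm [ 51.  -38.6] yaw -8.09
top 547 tray mm [-51.9  41.2] yaw -9.42
top 560 tray mm [-52.  -38.5] yaw -8.17
scene 373 tray mm [-51.9 -39. ] yaw -11.8
scene 391 tray mm [ 52.  -39.1] yaw -11.01
scene 284 tray mm [-43.2  40.5] yaw -12.2
scene 419 tray mm [52.5 38.5] yaw -10.94
```

View pics/i.png

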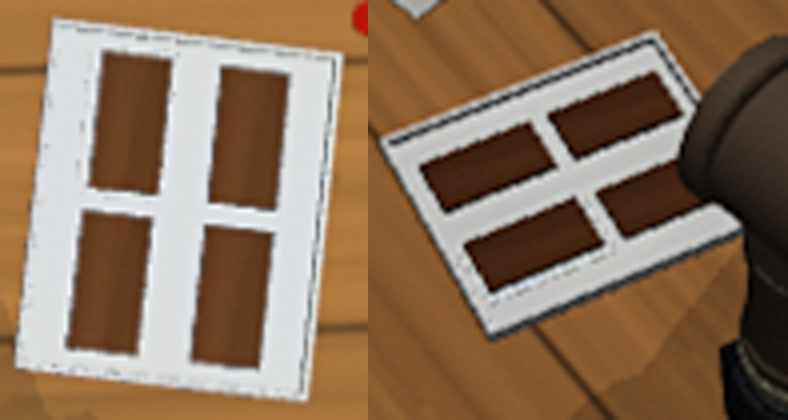

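Loose panel is the upper-left one, at (131,121) in the top crop. It is straight and correct in x, but both cameras put it only about 77.5 mm from its row mate instead of 80. The slip margin on its outer side is also wider. I'll regrip and shift it about 2.4 mm outward.

```bash
(echo '0,-0.06,0,0;0,-0.06,0,0;0,-0.06,0,0;0,-0.06,0,0;0,-0.06,0,0;0,-0.05,0.02,0;0,0,0.05,0;0,0,0.03,0;0,0,0,0;0,0,0,0' | python3 inch.py)| grep -vE "tcp_rot"; python3 go.py 0.5633 -0.2163 0.0035 81.63
```

```text
time: 27.88
ee_pos: [0.5638, -0.2176, 0.0646]
contact_force: [0.5, -1.2, 0.4]
grip_width: 0.657
grip_force: 0.0
now [ 0.5638 -0.2176  0.0646] yaw 81.55 F [ 0.5 -1.2  0.4] q [-0.44  0.47  1.79 -0.    0.88 -1.86]
shift now axes [0.0008 0.0013 0.0611] turn -0.0013 shift after turn [0.0008 0.0013 0.0611]
```

```bash
(echo '0.0004,0.001,0.02,-0.0013;0,0,0.02,0;0,0,0.014,0;0,0,0.006,0;0,0,0.0003,0;0,0,0,0;0,0,0,0' | python3 inch.py;echo '0,0,0,0;0,0,0,0;0,0,0,0;0,0,0,0;0,0,0,0' | python3 inch.py 0.3 25;echo '0,0,-0.002,0;0,0,-0.001,0;0,0,0,0;0,0,0,0' | python3 inch.py)| grep -vE "tcp_rot"; python3 go.py 0.5633 -0.2163 0.0065 81.63
```

```text
time: 28.75
ee_pos: [0.5637, -0.2156, 0.0037]
contact_force: [0.4, 0.9, -0.2]
grip_width: 0.66
grip_force: 0.0
time: 29.38
ee_pos: [0.5638, -0.2156, 0.0038]
contact_force: [-0.6, -0.1, 5.9]
grip_width: 0.526
grip_force: 26.1
time: 29.88
ee_pos: [0.5628, -0.2152, 0.0057]
contact_force: [-0.3, -0.2, -0.5]
grip_width: 0.525
grip_force: 25.6
now [ 0.5628 -0.2152  0.0057] yaw 81.71 F [-0.3 -0.2 -0.5] q [-0.44  0.56  1.8  -0.    0.78 -1.86]
shift now axes [-0.0007 -0.001  -0.0008] turn 0.0013 shift after turn [-0.0007 -0.001  -0.0008]
```

```bash
python3 go.py 0.564 -0.2141 0.006 81.63|tail -1; echo '-0.0010,0.0013,0,0.001;0,0,0,0;0,0,0,0' | python3 inch.py>/dev/null;  python3 go.py 0.564 -0.2141 0.0036 81.63
```

```text
shift now axes [-0.0011  0.0012 -0.0003] turn 0.0013 shift after turn [-0.0011  0.0012 -0.0003]
now [ 0.5643 -0.2142  0.006 ] yaw 81.65 F [-0.2 -0.5 -0.2] q [-0.43  0.56  1.8  -0.    0.78 -1.86]
shift now axes [0.0003 0.     0.0024] turn 0.0003 shift after turn [0.0003 0.     0.0024]
```

```bash
(echo '0.0003,0,0.0012,0;0,0,0.001,0;0,0,0.0005,0;0,0,0,0;0,0,0,0' | python3 inch.py; echo '0,0,0.0005,0;0,0,0,0;0,0,0,0' | python3 inch.py)|grep -vE "tcp_rot|grip"; python3 go.py 0.564 -0.2141 0.0036 81.63
```

```text
time: 30.88
ee_pos: [0.5639, -0.2141, 0.0038]
contact_force: [-1.7, 1.7, 5.2]
time: 31.25
ee_pos: [0.5639, -0.2141, 0.0038]
contact_force: [-3.6, 2.0, 7.8]
now [ 0.5639 -0.2141  0.0038] yaw 81.65 F [-3.6  2.   7.8] q [-0.44  0.56  1.8  -0.    0.78 -1.86]
shift now axes [-0.0001  0.      0.0002] turn 0.0004 shift after turn [-0.0001  0.      0.0002]
```

```bash
(echo '0,0,-0.0015,0;0,0,0,0;0,0,0,0' | python3 inch.py; echo '0,0,0,0;0,0,0,0;0,0,0,0' | python3 inch.py 0.66;  echo '0,0,-0.01,0;0,0,-0.03,0;0,0,-0.05,0;0,0,-0.05,0;0,0.05,-0.04,0;0,0.06,0,0;0,0.06,0,0;0,0.06,0,0;0,0.06,0,0;0,0.06,0,0;0,0.06,0,0;0,0.06,0,0' | python3 inch.py;echo '0,0.06,0,0;0,0.06,0,0;0,0,0,0;0,0,0,0' | python3 inch.py)| grep -vE "tcp_rot"
python3 chk.py pics/j.png
python3 - <<'E'
from h import *
cv2.imwrite('pics/full.png',robot.get_image('top'))
E
```

```text
time: 31.62
ee_pos: [0.5638, -0.2141, 0.0039]
contact_force: [-0.0, -0.3, 0.0]
grip_width: 0.522
grip_force: 25.6
time: 32.0
ee_pos: [0.5639, -0.2141, 0.0042]
contact_force: [-0.3, -0.2, -0.8]
grip_width: 0.662
grip_force: 0.0
time: 33.5
ee_pos: [0.6323, 0.2517, 0.1844]
contact_force: [0.7, -1.4, -0.0]
grip_width: 0.66
grip_force: 0.0
time: 34.0
ee_pos: [0.6491, 0.3683, 0.1834]
contact_force: [0.5, 0.1, 0.1]
grip_width: 0.659
grip_force: 0.0
top 547 tray mm [51.7 41. ] yaw -8.1
top 553 tray mm [ 51.  -38.6] yaw -8.07
top 547 tray mm [-51.9  41.2] yaw -9.41
top 563 tray mm [-52.  -38.5] yaw -8.18
scene 373 tray mm [-51.9 -39. ] yaw -11.68
scene 391 tray mm [ 52.  -39.1] yaw -11.0
scene 398 tray mm [-51.5  40.8] yaw -11.65
scene 421 tray mm [52.5 40.9] yaw -10.55
```

View pics/j.png

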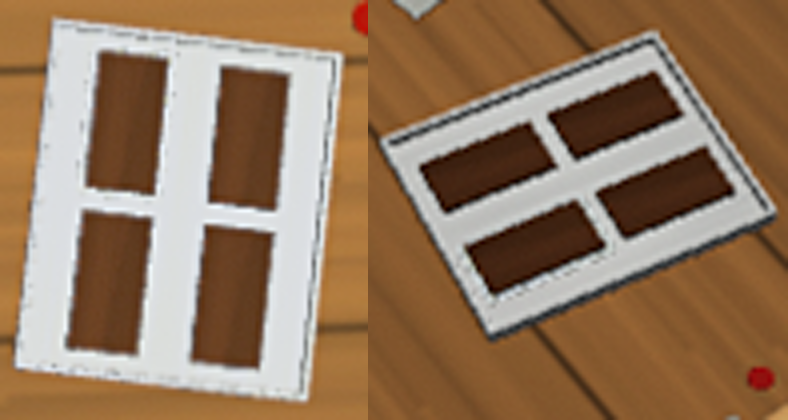

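The four panels now form a regular grid. The loose one, at (128,121) in the top crop, sits 79.6–80.0 mm from its row mate and 103.6–104 mm from its column mate, and it is straight. Handing in.

```bash
python3 -c "
from bench import robot; print(robot.hand_in())"
```

```text
the job is handed in; nothing more can be done
None
```

I pushed the panel home against both stops, let it go there, then picked it up and set it on the slip; it looks straight and within about 1 mm of the four-panel grid by camera, and I handed the job in at about 34 s.

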